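# Line up the calibrators by shade beside the photometer

### The arm

A 7-joint arm with a two-finger parallel gripper is mounted at the origin on the work surface. World frame = base frame: x ahead of the robot, y to its left, z up, the work surface at z = 0. Lengths are in m, angles in rad, forces in N, time in s.
With the tool pointing down it reaches from about 0.4 to 0.85 m from the base axis. Payload 4.5 kg.
Tool frame: the origin (TCP) lies midway between the tips of the shut fingers; the grasp point (between the pads) lies 19 mm behind it; z points along the fingers, y is the direction in which the jaws open and shut (so a half turn about z gives the same grasp; the last joint's range is limited). The gripper opens to 85 mm and grips with 20 to 120 N. Pads are 22 mm wide; open, the fingers measure 114 mm over their backs; the gripper's body (76 mm by 85 mm) begins 54 mm behind the grasp point. The pads swing forward as they close: fully open they stand 13 mm farther back than shut.
Start: joints at [-1.163, 0.689, -0.195, 1.565, 0.157, 0.902, -0.215], TCP at [0.228, 0.582, 0.231] pointing down, gripper open.
Joint ranges: [-3.01, 3.01], [-0.46, 2.08], [-1.47, 1.51], [0.13, 2.56], [-1, 4.14], [0.04, 2.09], [-2.66, 2.66]. Speed limits (rad/s): [2.57, 2.57, 3.14, 3.14, 3.14, 3.14, 3.14].

### API

Orientations are given as [roll, pitch, yaw] about the fixed x, y, z axes, in that order (R = Rz(yaw) Ry(pitch) Rx(roll)).
In Python, from workcell import robot gives the robot as it stands.
- The arm moves only by the tool step_arm, never from a script. Its argument "motion" is a list of rows, each an object of numbers: "claw": the opening, from 0 (shut) to 1 (fully open); "tx", "ty", "tz": the shift along the tool's x, y, z in m; "spin": the turn about the tool's z in rad. In form: [{"claw": .., "tx": .., "ty": .., "tz": .., "spin": ..}, ...]. A call has 1 to 8 rows; each row shifts and turns the pose as measured when the row begins, along the tool's axes as they then stand; what a row does not reach is not made up. A row lasts 1/8 s, in which the tool goes at most 62.5 mm and 10.7 degrees, less where a joint would pass 70% of its speed; a pose out of reach is approached as far as the arm can. A call is refused whole if a number of a shift passes 0.0625 or a number of a turn 0.188, either way. A call with a gripper value outside its range is refused whole. The fingers move at their own pace and stop on an object; the grip force is fixed at half the most. Time passes only in rows, so rows that do not move let the fingers close. It gives the time, the measured TCP pose, the force and the opening at its end, in the units of the state.
- robot.sense(): the state, without advancing time (a new reading comes with each control period).
- robot.read_camera(name): name is "scene" or "top"; returns a dict with "pixels" (480x640x3 uint8, red, green, blue), "range_z" (480x640 float32, m along the optical axis (not along the pixel's ray), 0 where there is no reading), "fx", "fy", "cx", "cy" (pixels), "k1" (the pictures are not rectified: a ray, as slopes to the right and down, at radius r is drawn at 1 + k1 r^2 times it, then the intrinsics apply), "pose" (4x4, takes a point from camera to world coordinates). Camera axes: x right, y down, z forward; pixel columns grow to the right and rows downward; lengths in m; the calibration is good to about 2 mm. A picture is of the moment at which its call begins.
- robot.close_job(): hands the job in, once; it reports no verdict.
The state is a dict: "clock": time; "joint_pos": joint angles; "qd": joint speeds; "effort": joint torques, N m; "tcp_pos": TCP position; "tcp_rot": TCP orientation; "wrist_force": force on the tool from outside, world axes, zero at the start; "ft_torque": the same for the moment, N m; "grip_width": finger opening in m.
Only numpy, scipy, OpenCV 4.12 (cv2) and the standard library are available. Lean on these libraries where they do the work, as an engineer would, in place of code of your own. Each camera call takes 0.05 s, during which the arm holds its last target. There are 200 camera calls.

### The job

Get the calibration series ready: stand the four calibrator vials in the rack, one to each bay, in order of cap shade, with the palest in the bay nearest the photometer and each darker one further along, so the darkest is furthest from it. Never let a vial tip over, and leave the wash bottle where it stands.

Things in the scene. Friction and masses are not known exactly. Their poses are not given: they have to be found in the camera images.
- vial_palest: Loose calibrator vial, the palest of the four: screw cap and label stripe very pale, almost white, blue. Amber glass body 34 mm across up to 52 mm, shoulder, cap 32 mm across; 74 mm tall in all, about 80 g. Origin: centre of its underside, z up. Stands on the bench on the robot's side of the rack, at least 40 mm clear of the next vial.
- vial_light: Loose calibrator vial, second palest: screw cap and label stripe light sky blue. Amber glass body 34 mm across up to 52 mm, shoulder, cap 32 mm across; 74 mm tall in all, about 80 g. Origin: centre of its underside, z up. Stands on the bench on the robot's side of the rack, at least 40 mm clear of the next vial.
- vial_medium: Loose calibrator vial, second darkest: screw cap and label stripe strong mid blue. Amber glass body 34 mm across up to 52 mm, shoulder, cap 32 mm across; 74 mm tall in all, about 80 g. Origin: centre of its underside, z up. Stands on the bench on the robot's side of the rack, at least 40 mm clear of the next vial.
- vial_darkest: Loose calibrator vial, the darkest of the four: screw cap and label stripe very dark navy, almost black. Amber glass body 34 mm across up to 52 mm, shoulder, cap 32 mm across; 74 mm tall in all, about 80 g. Origin: centre of its underside, z up. Stands on the bench on the robot's side of the rack, at least 40 mm clear of the next vial.
- bay_a: One of four identical white bays in a straight row, 62 mm apart, in an aluminium rack (end plates 30 mm high); letters a-d follow no order along the row. Fixed open square tray, 60 mm outside, 52 mm inside, 16 mm high, floor 4 mm thick. Origin: centre of its underside, 8 mm above the bench (floor at 12 mm, wall tops at 24 mm); z up, y along the row, x across it, away from the robot.
- bay_b: One of four identical white bays in a straight row, 62 mm apart, in an aluminium rack (end plates 30 mm high); letters a-d follow no order along the row. Fixed open square tray, 60 mm outside, 52 mm inside, 16 mm high, floor 4 mm thick. Origin: centre of its underside, 8 mm above the bench (floor at 12 mm, wall tops at 24 mm); z up, y along the row, x across it, away from the robot.
- bay_c: One of four identical white bays in a straight row, 62 mm apart, in an aluminium rack (end plates 30 mm high); letters a-d follow no order along the row. Fixed open square tray, 60 mm outside, 52 mm inside, 16 mm high, floor 4 mm thick. Origin: centre of its underside, 8 mm above the bench (floor at 12 mm, wall tops at 24 mm); z up, y along the row, x across it, away from the robot.
- bay_d: One of four identical white bays in a straight row, 62 mm apart, in an aluminium rack (end plates 30 mm high); letters a-d follow no order along the row. Fixed open square tray, 60 mm outside, 52 mm inside, 16 mm high, floor 4 mm thick. Origin: centre of its underside, 8 mm above the bench (floor at 12 mm, wall tops at 24 mm); z up, y along the row, x across it, away from the robot.
- photometer: Grey bench photometer (keypad, green display, sample lid) 180 mm wide, 240 deep, 95 high, fixed at one end of the rack, either end. Origin: middle of its front lower edge, on the row's centre line, 320 mm from the rack's middle; x points back into it, y along the row. At the rack's other end, likewise fixed: a round cream mini centrifuge, 150 mm across, 115 high.
- wash_bottle: Bystander: loose white square wash bottle, blue cap and nozzle, 58 x 58 mm, 158 mm tall, 0.2 kg, in a glass dish 100 mm across at the front left of the bench. Origin: centre of its underside, 4 mm above the bench, z up. (An empty glass beaker, 52 mm across, 65 mm high, stands behind the rack, clear of the work.)

How it is judged:
At the end, for the whole second after the job is handed in: Each vial stands upright (within 0.1 rad) and at rest flat on the floor of its own bay (axis within 14 mm of the bay's centre, which any place inside the walls meets), in order of shade: palest in the bay nearest the photometer, then light, then medium, and the darkest in the furthest ((horizontal distance between vial_palest and bay_a below 0.014 m or horizontal distance between vial_palest and bay_b below 0.014 m or horizontal distance between vial_palest and bay_c below 0.014 m or horizontal distance between vial_palest and bay_d below 0.014 m) and horizontal distance between vial_palest and photometer below 0.258 m and height (world z) of each of vial_palest, vial_light, vial_medium, vial_darkest below 0.017 m and angle between each of vial_palest, vial_light, vial_medium, vial_darkest's own z axis and vertical below 0.1 rad and linear speed of each of vial_palest, vial_light, vial_medium, vial_darkest below 0.02 m/s and (horizontal distance between vial_light and bay_a below 0.014 m or horizontal distance between vial_light and bay_b below 0.014 m or horizontal distance between vial_light and bay_c below 0.014 m or horizontal distance between vial_light and bay_d below 0.014 m) and horizontal distance between vial_light and photometer between 0.258 and 0.32 m and (horizontal distance between vial_medium and bay_a below 0.014 m or horizontal distance between vial_medium and bay_b below 0.014 m or horizontal distance between vial_medium and bay_c below 0.014 m or horizontal distance between vial_medium and bay_d below 0.014 m) and horizontal distance between vial_medium and photometer between 0.32 and 0.382 m and (horizontal distance between vial_darkest and bay_a below 0.014 m or horizontal distance between vial_darkest and bay_b below 0.014 m or horizontal distance between vial_darkest and bay_c below 0.014 m or horizontal distance between vial_darkest and bay_d below 0.014 m) and horizontal distance between vial_darkest and photometer above 0.382 m); the robot touches nothing.
It fails at once if a vial is tipped by more than 0.7 rad (angle between any of vial_palest, vial_light, vial_medium, vial_darkest's own z axis and vertical above 0.7 rad).
It fails at once if the wash bottle is moved by more than 30 mm or tipped (distance of wash_bottle from where it was at the start of the episode above 0.03 m or angle between wash_bottle's own z axis and vertical above 0.3 rad).
It also fails if it takes over 102 s, if anything falls off the work surface, if the arm or the gripper's body presses on something with over 40 N, if the wrist force passes 120 N, or if a joint passes its speed limit or range.

## Working session

There is one attempt and no reset: what is moved stays moved. The work goes in short steps, Python scripts to look and compute and a tool call to move; the robot and the scene stay as the last step left them, time stands still between calls to the robot, and variables do not carry over. Pictures are saved under pics/ and viewed, about 12 in all and at most 16, crops included, and the job is handed in when it is done.

Besides the shell and the picture viewer there is one more tool, called after ">>>" as name(argument=value, ...), one argument or row to a line, values as JSON. step_arm: Moves the arm, as the interface text tells. Its arguments: {"type":"object","properties":{"motion":{"type":"array","items":{"type":"object","properties":{"claw":{"type":"number"},"tx":{"type":"number"},"ty":{"type":"number"},"tz":{"type":"number"},"spin":{"type":"number"}}}}},"required":["motion"]}

```bash
mkdir -p pics && cat > h.py <<'E'
import numpy as np, cv2
from workcell import robot
def snap(name,f):
    d=robot.read_camera(name); cv2.imwrite(f'pics/{f}.png',cv2.cvtColor(d['pixels'],cv2.COLOR_RGB2BGR)); np.save(f'pics/{f}.npy',d,allow_pickle=True); return d
def load(f): return np.load(f'pics/{f}.npy',allow_pickle=True).item()
def cloud(d):
    v,u=np.mgrid[0:480,0:640]
    x=(u-d['cx'])/d['fx']; y=(v-d['cy'])/d['fy']; a,b=x.copy(),y.copy()
    for _ in range(8):
        s=1+d['k1']*(a*a+b*b); a,b=x/s,y/s
    z=d['range_z']; P=np.stack([a*z,b*z,z,np.ones_like(z)],-1)@np.array(d['pose']).T
    P=P[...,:3]; P[z==0]=np.nan; return P
E
python3 - <<'E'
from h import *
for n in('top','scene'):
    d=snap(n,n+'0'); print(n,d['fx'],d['k1'],np.round(d['pose'],3).tolist())
s=robot.sense(); print({k:np.round(v,3).tolist() for k,v in s.items()})
E
```

```text
top 452.959466286209 0.02443059076720154 [[-0.001, -0.999, 0.054, 0.48], [-1.0, 0.002, 0.014, 0.046], [-0.014, -0.054, -0.998, 0.968], [0.0, 0.0, 0.0, 1.0]]
scene 459.5126048582227 -0.03884244672506283 [[-0.619, 0.488, -0.615, 1.102], [0.785, 0.362, -0.503, 0.536], [-0.023, -0.794, -0.608, 0.604], [0.0, 0.0, 0.0, 1.0]]
{'clock': 0.1, 'joint_pos': [-1.163, 0.69, -0.195, 1.566, 0.157, 0.903, -0.215], 'qd': [-0.0, -0.002, -0.0, -0.001, -0.0, 0.002, 0.001], 'effort': [-0.004, -54.06, -1.272, -15.899, 0.009, 0.004, 0.0], 'tcp_pos': [0.228, 0.581, 0.231], 'tcp_rot': [-3.14, 0.0, 2.768], 'wrist_force': [0.797, 0.311, -0.527], 'ft_torque': [0.029, 0.02, 0.041], 'grip_width': 0.085}
```

View pics/top0.png

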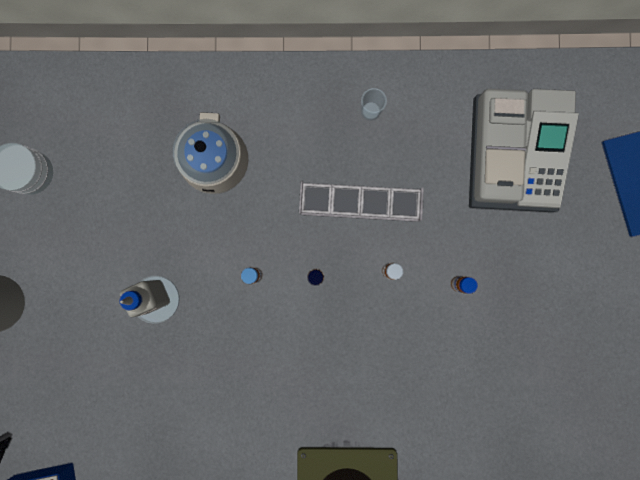

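View pics/scene0.png

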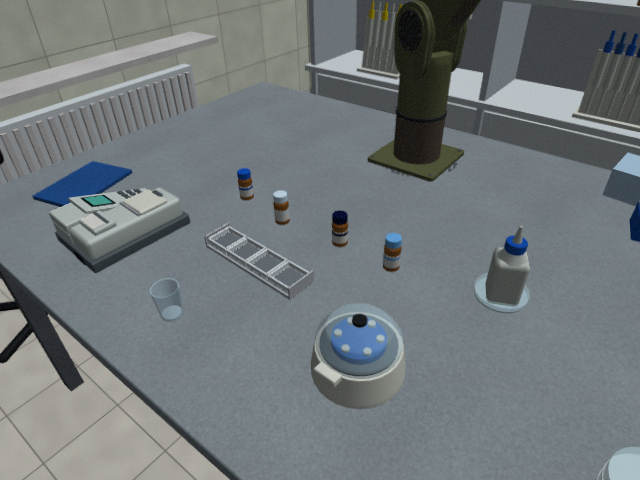

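The top picture shows the caps at light (250,275), darkest (316,277), palest (394,271) and medium (468,285). The bays are at columns 316, 346, 375 and 406, row about 202. The photometer is on the right (-y), so palest goes in the bay at (406,204). The scene picture agrees with this layout.

```bash
cat >> h.py <<'E'
def cap(P,u,v,w=14):
    Q=P[v-w:v+w,u-w:u+w].reshape(-1,3); zt=np.nanmax(Q[:,2]); Q=Q[Q[:,2]>zt-.006]
    return np.round(np.r_[(np.nanmin(Q[:,:2],0)+np.nanmax(Q[:,:2],0))/2,np.median(Q[:,2]),np.ptp(Q[:,:2],axis=0),len(Q)],4)
E
python3 - <<'E'
from h import *
d=load('top0');P=cloud(d)
for n,u,v in(('light',250,275),('dark',316,277),('pale',394,271),('med',468,285)): print(n,cap(P,u,v))
R=P[170:235,285:440]; m=(R[...,2]>.015)&(R[...,2]<.04); Q=R[m]
print(len(Q),np.median(Q[:,2]),cv2.minAreaRect((Q[:,:2]*1000).astype(np.float32)))
vv,uu=np.where(m)
for u in (316,346,375,406): print(u,P[203,u])
Q=P[80:215,465:580].reshape(-1,3);Q=Q[(Q[:,2]>.02)];print('phot',np.nanmin(Q,0),np.nanmax(Q,0))
im=cv2.imread('pics/top0.png');cv2.imwrite('pics/rack.png',cv2.resize(im[165:240,290:435],None,fx=5,fy=5,interpolation=cv2.INTER_CUBIC))
E
```

```text
light [4.590e-01 1.982e-01 7.320e-02 2.960e-02 3.010e-02 1.860e+02]
dark [4.55e-01 6.78e-02 7.32e-02 2.96e-02 2.96e-02 1.92e+02]
pale [ 4.667e-01 -8.950e-02  7.320e-02  2.950e-02  2.990e-02  1.710e+02]
med [ 4.394e-01 -2.346e-01  7.300e-02  2.930e-02  3.070e-02  1.700e+02]
1179 0.02274830571651354 ((613.4475708007812, -27.558380126953125), (257.228515625, 67.50758361816406), 86.63848876953125)
316 [0.61106963 0.0660019  0.01186736]
346 [0.61140323 0.00214662 0.00809422]
375 [ 0.61026235 -0.05873887  0.01503531]
406 [ 0.61049653 -0.1245596   0.0116945 ]
phot [ 0.59280479 -0.44802385  0.02001963] [ 0.83880851 -0.25711897  0.09287445]
```

View pics/rack.png

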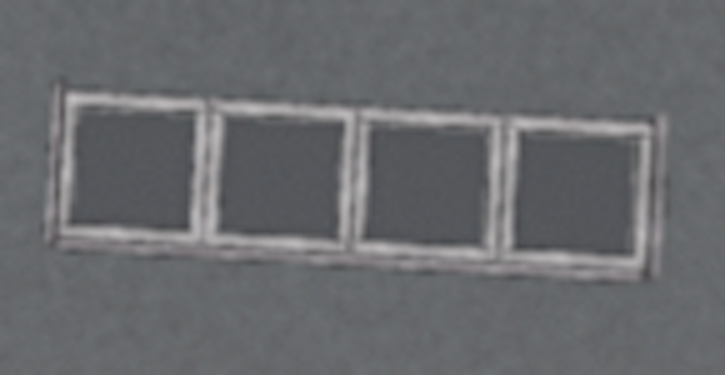

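>>> step_arm(
  motion=[
    {"tx": -0.044, "ty": -0.034, "claw": 1},
    {"tx": -0.044, "ty": -0.034, "claw": 1},
    {"tx": -0.044, "ty": -0.034, "claw": 1},
    {"tx": -0.044, "ty": -0.034, "claw": 1},
    {"tx": -0.044, "ty": -0.034, "claw": 1},
    {"tx": -0.044, "ty": -0.034, "claw": 1},
    {"tx": -0.044, "ty": -0.034, "claw": 1},
    {"tx": -0.044, "ty": -0.034, "claw": 1},
  ],
)

```text
invalid input at $.motion[0]: expected keys claw, tx, ty, tz, spin
```

>>> step_arm(
  motion=[
    {"spin": 0.18, "claw": 1},
    {"spin": 0.18, "claw": 1},
    {"spin": 0.18, "claw": 1},
    {"spin": 0.18, "claw": 1},
    {"spin": 0.18, "claw": 1},
    {"spin": 0.18, "claw": 1},
    {"spin": 0.18, "claw": 1},
    {"claw": 1},
  ],
)

```text
invalid input at $.motion[0]: expected keys claw, tx, ty, tz, spin
```

```bash
cat >> h.py <<'E'
def ray(d,u,v,z):
    x=y=0; x0=(u-d['cx'])/d['fx']; y0=(v-d['cy'])/d['fy']; x,y=x0,y0
    for _ in range(8): s=1+d['k1']*(x*x+y*y); x,y=x0/s,y0/s
    T=np.array(d['pose']); r=T[:3,:3]@[x,y,1]; return T[:3,3]+r*(z-T[2,3])/r[2]
def to(x,y,z=None,yaw=1.512):
    """shift in tool axes needed to bring the TCP to x,y(,z)"""
    s=robot.sense(); p=s['tcp_pos']; w=s['tcp_rot'][2]; e=np.array([x-p[0],y-p[1]])
    print('tx %.4f ty %.4f tz %.4f spin %.3f'%(e@[np.cos(w),np.sin(w)],e@[np.sin(w),-np.cos(w)],p[2]-(p[2] if z is None else z),w-yaw),np.round(p,4),np.round(s['tcp_rot'],3),s['clock'],s['grip_width'],np.round(s['wrist_force'],1))
E
python3 - <<'E'
from h import *
d=load('top0')
for u,v in((132,170),(578,188)): print(ray(d,290+u/5-.4,165+v/5-.4,.022))
to(.459,.198,.02)
E
```

```text
[0.61898694 0.0657902  0.022     ]
[ 0.61078215 -0.12106714  0.022     ]
tx -0.3549 ty -0.2725 tz 0.2106 spin 1.256 [0.228  0.5813 0.2306] [-3.14   0.     2.768] 0.1 0.0853640072828584 [ 0.8  0.3 -0.5]
```

>>> step_arm(
  motion=[
    {"claw": 1, "tx": -0.044, "ty": -0.034, "tz": 0, "spin": 0},
    {"claw": 1, "tx": -0.044, "ty": -0.034, "tz": 0, "spin": 0},
    {"claw": 1, "tx": -0.044, "ty": -0.034, "tz": 0, "spin": 0},
    {"claw": 1, "tx": -0.044, "ty": -0.034, "tz": 0, "spin": 0},
    {"claw": 1, "tx": -0.044, "ty": -0.034, "tz": 0, "spin": 0},
    {"claw": 1, "tx": -0.044, "ty": -0.034, "tz": 0, "spin": 0},
    {"claw": 1, "tx": -0.044, "ty": -0.034, "tz": 0, "spin": 0},
    {"claw": 1, "tx": -0.044, "ty": -0.034, "tz": 0, "spin": 0},
  ],
)

```text
clock: 1.1
tcp_pos: [0.4602, 0.1932, 0.2273]
tcp_rot: [-3.14, -0.004, 2.779]
wrist_force: [1.5, 0.1, -0.2]
grip_width: 0.0851
```

>>> step_arm(
  motion=[
    {"claw": 1, "tx": 0, "ty": 0, "tz": 0, "spin": 0.18},
    {"claw": 1, "tx": 0, "ty": 0, "tz": 0, "spin": 0.18},
    {"claw": 1, "tx": 0, "ty": 0, "tz": 0, "spin": 0.18},
    {"claw": 1, "tx": 0, "ty": 0, "tz": 0, "spin": 0.18},
    {"claw": 1, "tx": 0, "ty": 0, "tz": 0, "spin": 0.18},
    {"claw": 1, "tx": 0, "ty": 0, "tz": 0, "spin": 0.18},
    {"claw": 1, "tx": 0, "ty": 0, "tz": 0, "spin": 0.18},
    {"claw": 1, "tx": 0, "ty": 0, "tz": 0, "spin": 0},
  ],
)

```text
clock: 2.1
tcp_pos: [0.4618, 0.1836, 0.2249]
tcp_rot: [-3.133, 0.007, 1.473]
wrist_force: [0.9, -0.5, -0.3]
grip_width: 0.0854
```

```bash
python3 - <<'E'
from h import *
to(.459,.198,.02,1.52)
E
```

```text
tx 0.0140 ty -0.0042 tz 0.2049 spin -0.047 [0.4618 0.1836 0.2249] [-3.133  0.007  1.473] 2.1 0.08536257612478852 [ 0.9 -0.5 -0.3]
```

>>> step_arm(
  motion=[
    {"claw": 1, "tx": 0.014, "ty": -0.004, "tz": 0, "spin": -0.047},
    {"claw": 1, "tx": 0, "ty": 0, "tz": 0.03, "spin": 0},
    {"claw": 1, "tx": 0, "ty": 0, "tz": 0.04, "spin": 0},
    {"claw": 1, "tx": 0, "ty": 0, "tz": 0.04, "spin": 0},
    {"claw": 1, "tx": 0, "ty": 0, "tz": 0.02, "spin": 0},
    {"claw": 1, "tx": 0, "ty": 0, "tz": 0, "spin": 0},
  ],
)

```text
clock: 2.85
tcp_pos: [0.4582, 0.2064, 0.0915]
tcp_rot: [-3.134, -0.003, 1.551]
wrist_force: [0.0, -0.4, 0.4]
grip_width: 0.0852
```

```bash
python3 - <<'E'
from h import *
to(.459,.198,.02,1.52); snap('top','t1'); im=cv2.imread('pics/t1.png');cv2.imwrite('pics/t1c.png',cv2.resize(im[200:350,170:350],None,fx=4,fy=4))
E
```

```text
tx -0.0084 ty 0.0010 tz 0.0715 spin 0.031 [0.4582 0.2064 0.0915] [-3.134e+00 -3.000e-03  1.551e+00] 2.85 0.08515461207025618 [ 0.  -0.4  0.4]
```

View pics/t1c.png

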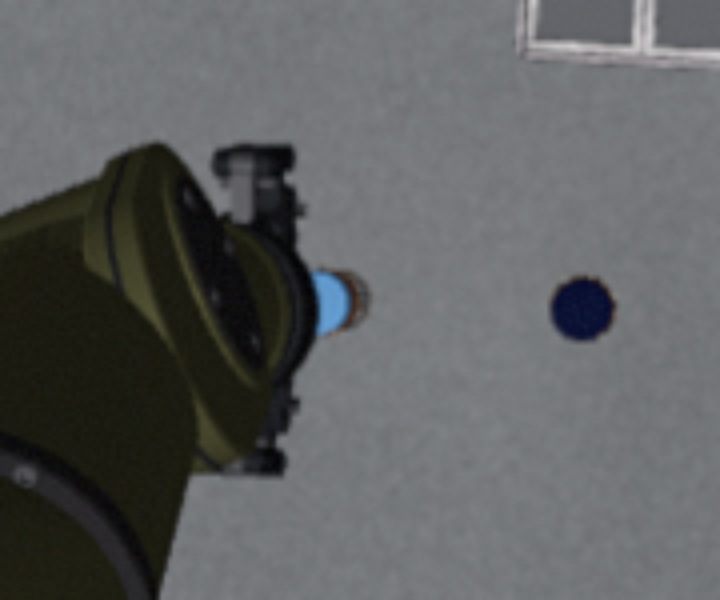

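The crop shows the jaws straddling the light cap in x (rows about 160 and 460). The vial is still upright at about (330,300), and the gripper sits about 8 mm too far to +y.

>>> step_arm(
  motion=[
    {"claw": 1, "tx": -0.008, "ty": 0.001, "tz": 0, "spin": 0.03},
    {"claw": 1, "tx": 0, "ty": 0, "tz": 0, "spin": 0},
    {"claw": 1, "tx": 0, "ty": 0, "tz": 0.03, "spin": 0},
    {"claw": 1, "tx": 0, "ty": 0, "tz": 0.025, "spin": 0},
    {"claw": 1, "tx": 0, "ty": 0, "tz": 0.01, "spin": 0},
    {"claw": 1, "tx": 0, "ty": 0, "tz": 0, "spin": 0},
  ],
)

```text
clock: 3.65
tcp_pos: [0.4639, 0.2004, 0.031]
tcp_rot: [3.138, -0.009, 1.521]
wrist_force: [-1.3, 0.8, 0.8]
grip_width: 0.0853
```

>>> step_arm(
  motion=[
    {"claw": 1, "tx": -0.002, "ty": -0.004, "tz": 0.008, "spin": 0},
    {"claw": 1, "tx": 0, "ty": 0, "tz": 0, "spin": 0},
    {"claw": 1, "tx": 0, "ty": 0, "tz": 0, "spin": 0},
  ],
)

```text
clock: 4.03
tcp_pos: [0.4605, 0.199, 0.0242]
tcp_rot: [3.135, -0.011, 1.521]
wrist_force: [-0.0, -0.2, -0.3]
grip_width: 0.0856
```

>>> step_arm(
  motion=[
    {"claw": 1, "tx": -0.001, "ty": -0.001, "tz": 0.005, "spin": 0},
    {"claw": 0, "tx": 0, "ty": 0, "tz": 0, "spin": 0},
    {"claw": 0, "tx": 0, "ty": 0, "tz": 0, "spin": 0},
    {"claw": 0, "tx": 0, "ty": 0, "tz": 0, "spin": 0},
    {"claw": 0, "tx": 0, "ty": 0, "tz": 0, "spin": 0},
    {"claw": 0, "tx": 0, "ty": 0, "tz": 0, "spin": 0},
    {"claw": 0, "tx": 0, "ty": 0, "tz": 0, "spin": 0},
  ],
)

```text
clock: 4.9
tcp_pos: [0.4597, 0.1982, 0.0196]
tcp_rot: [3.134, -0.011, 1.521]
wrist_force: [-0.4, -0.3, 0.9]
grip_width: 0.0325
```

>>> step_arm(
  motion=[
    {"claw": 0, "tx": 0, "ty": 0, "tz": -0.02, "spin": 0},
    {"claw": 0, "tx": 0, "ty": 0, "tz": -0.04, "spin": 0},
    {"claw": 0, "tx": 0, "ty": 0, "tz": -0.04, "spin": 0},
    {"claw": 0, "tx": -0.02, "ty": 0.013, "tz": -0.01, "spin": 0},
    {"claw": 0, "tx": -0.04, "ty": 0.026, "tz": 0, "spin": 0},
    {"claw": 0, "tx": -0.045, "ty": 0.03, "tz": 0, "spin": 0},
    {"claw": 0, "tx": -0.045, "ty": 0.03, "tz": 0, "spin": 0},
    {"claw": 0, "tx": -0.045, "ty": 0.03, "tz": 0, "spin": 0},
  ],
)

```text
clock: 5.9
tcp_pos: [0.5801, -0.0022, 0.1302]
tcp_rot: [3.137, -0.014, 1.534]
wrist_force: [0.4, 0.7, -0.2]
grip_width: 0.0325
```

>>> step_arm(
  motion=[
    {"claw": 0, "tx": -0.03, "ty": 0.02, "tz": 0, "spin": 0},
    {"claw": 0, "tx": -0.015, "ty": 0.01, "tz": 0, "spin": 0},
    {"claw": 0, "tx": 0, "ty": 0, "tz": 0, "spin": 0},
    {"claw": 0, "tx": 0, "ty": 0, "tz": 0, "spin": 0},
  ],
)

```text
clock: 6.4
tcp_pos: [0.6086, -0.0529, 0.1285]
tcp_rot: [3.139, -0.013, 1.529]
wrist_force: [-0.4, 0.5, -0.4]
grip_width: 0.0323
```

```bash
python3 - <<'E'
from h import *
to(.6124,-.0586,.032,1.52)
E
```

```text
tx -0.0055 ty 0.0040 tz 0.0965 spin 0.009 [ 0.6086 -0.0529  0.1285] [ 3.139 -0.013  1.529] 6.4 0.032322986611539976 [-0.4  0.5 -0.4]
```

>>> step_arm(
  motion=[
    {"claw": 0, "tx": -0.0055, "ty": 0.004, "tz": 0, "spin": 0.009},
    {"claw": 0, "tx": 0, "ty": 0, "tz": 0.02, "spin": 0},
    {"claw": 0, "tx": 0, "ty": 0, "tz": 0.03, "spin": 0},
    {"claw": 0, "tx": 0, "ty": 0, "tz": 0.01, "spin": 0},
    {"claw": 0, "tx": 0, "ty": 0, "tz": 0, "spin": 0},
  ],
)

```text
clock: 7.02
tcp_pos: [0.6129, -0.0514, 0.0683]
tcp_rot: [3.138, -0.016, 1.528]
wrist_force: [0.6, -0.7, 0.5]
grip_width: 0.0323
```

```bash
python3 - <<'E'
from h import *
to(.6124,-.0586,.032,1.52); snap('scene','s1'); im=cv2.imread('pics/s1.png');cv2.imwrite('pics/s1c.png',cv2.resize(im[190:310,180:340],None,fx=4,fy=4))
E
```

```text
tx -0.0072 ty -0.0002 tz 0.0363 spin 0.008 [ 0.6129 -0.0514  0.0683] [ 3.138 -0.016  1.528] 7.025 0.032319125751365724 [ 0.6 -0.7  0.5]
```

View pics/s1c.png

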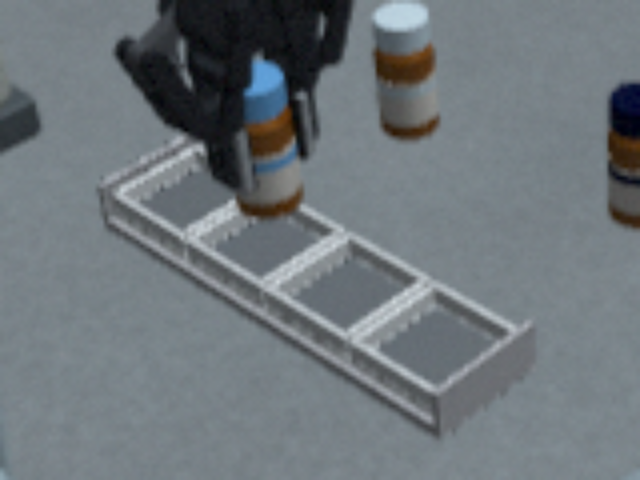

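The vial is upright over the second bay from the photometer. A small y correction is still needed.

>>> step_arm(
  motion=[
    {"claw": 0, "tx": -0.007, "ty": 0, "tz": 0, "spin": 0.008},
    {"claw": 0, "tx": 0, "ty": 0, "tz": 0, "spin": 0},
    {"claw": 0, "tx": 0, "ty": 0, "tz": 0.012, "spin": 0},
    {"claw": 0, "tx": 0, "ty": 0, "tz": 0.008, "spin": 0},
    {"claw": 0, "tx": 0, "ty": 0, "tz": 0, "spin": 0},
  ],
)

```text
clock: 7.7
tcp_pos: [0.6144, -0.059, 0.0496]
tcp_rot: [3.134, -0.016, 1.518]
wrist_force: [-0.3, 0.1, -0.5]
grip_width: 0.0327
```

>>> step_arm(
  motion=[
    {"claw": 0, "tx": 0, "ty": -0.002, "tz": 0.01, "spin": 0},
    {"claw": 0, "tx": 0, "ty": 0, "tz": 0.005, "spin": 0},
    {"claw": 0, "tx": 0, "ty": 0, "tz": 0, "spin": 0},
    {"claw": 0, "tx": 0, "ty": 0, "tz": 0.002, "spin": 0},
    {"claw": 0, "tx": 0, "ty": 0, "tz": 0, "spin": 0},
  ],
)

```text
clock: 8.32
tcp_pos: [0.6128, -0.0584, 0.0319]
tcp_rot: [3.133, -0.017, 1.519]
wrist_force: [0.6, 0.1, -0.9]
grip_width: 0.0323
```

>>> step_arm(
  motion=[
    {"claw": 0, "tx": 0, "ty": 0, "tz": 0.001, "spin": 0},
    {"claw": 1, "tx": 0, "ty": 0, "tz": 0, "spin": 0},
    {"claw": 1, "tx": 0, "ty": 0, "tz": 0, "spin": 0},
    {"claw": 1, "tx": 0, "ty": 0, "tz": 0, "spin": 0},
    {"claw": 1, "tx": 0, "ty": 0, "tz": 0, "spin": 0},
    {"claw": 1, "tx": 0, "ty": 0, "tz": -0.04, "spin": 0},
    {"claw": 1, "tx": 0, "ty": 0, "tz": -0.06, "spin": 0},
    {"claw": 1, "tx": 0, "ty": 0, "tz": -0.04, "spin": 0},
  ],
)

```text
clock: 9.32
tcp_pos: [0.6094, -0.0603, 0.1712]
tcp_rot: [3.141, -0.017, 1.519]
wrist_force: [1.1, 0.1, -0.4]
grip_width: 0.0854
```

```bash
python3 - <<'E'
from h import *
to(.4667,-.0895,.13,1.52); snap('scene','s2'); im=cv2.imread('pics/s2.png');cv2.imwrite('pics/s2c.png',cv2.resize(im[170:310,180:340],None,fx=4,fy=4))
E
```

```text
tx -0.0366 ty -0.1410 tz 0.0412 spin -0.001 [ 0.6094 -0.0603  0.1712] [ 3.141 -0.017  1.519] 9.325 0.08542890090638433 [ 1.1  0.1 -0.4]
```

View pics/s2c.png

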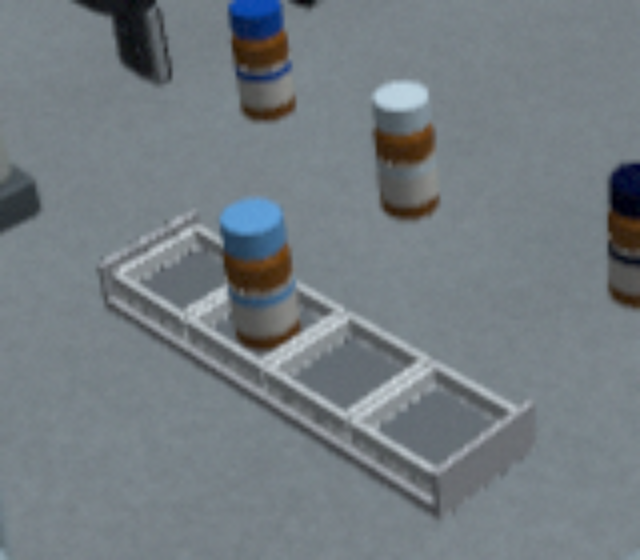

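The light vial (cap at (257,230) in the crop) stands upright in the second bay. Next is the palest.

>>> step_arm(
  motion=[
    {"claw": 1, "tx": -0.006, "ty": -0.02, "tz": 0, "spin": 0},
    {"claw": 1, "tx": -0.01, "ty": -0.04, "tz": 0, "spin": 0},
    {"claw": 1, "tx": -0.01, "ty": -0.04, "tz": 0, "spin": 0},
    {"claw": 1, "tx": -0.008, "ty": -0.03, "tz": 0, "spin": 0},
    {"claw": 1, "tx": -0.003, "ty": -0.011, "tz": 0.0, "spin": 0},
    {"claw": 1, "tx": 0, "ty": 0, "tz": 0, "spin": 0},
    {"claw": 1, "tx": 0, "ty": 0, "tz": 0, "spin": 0},
  ],
)

```text
clock: 10.25
tcp_pos: [0.4699, -0.0904, 0.1752]
tcp_rot: [3.123, -0.017, 1.52]
wrist_force: [0.4, -0.5, -0.4]
grip_width: 0.0858
```

```bash
python3 - <<'E'
from h import *
to(.4667,-.0895,.02,1.52)
E
```

```text
tx 0.0008 ty -0.0032 tz 0.1552 spin -0.000 [ 0.4699 -0.0904  0.1752] [ 3.123 -0.017  1.52 ] 10.25 0.08584464021550514 [ 0.4 -0.5 -0.4]
```

>>> step_arm(
  motion=[
    {"claw": 1, "tx": 0.001, "ty": -0.003, "tz": 0.02, "spin": 0},
    {"claw": 1, "tx": 0, "ty": 0, "tz": 0.04, "spin": 0},
    {"claw": 1, "tx": 0, "ty": 0, "tz": 0.04, "spin": 0},
    {"claw": 1, "tx": 0, "ty": 0, "tz": 0.03, "spin": 0},
    {"claw": 1, "tx": 0, "ty": 0, "tz": 0.015, "spin": 0},
    {"claw": 1, "tx": 0, "ty": 0, "tz": 0, "spin": 0},
    {"claw": 1, "tx": 0, "ty": 0, "tz": 0, "spin": 0},
  ],
)

```text
clock: 11.12
tcp_pos: [0.4838, -0.0846, 0.0264]
tcp_rot: [3.106, -0.018, 1.525]
wrist_force: [-0.3, 0.0, 0.0]
grip_width: 0.0852
```

>>> step_arm(
  motion=[
    {"claw": 1, "tx": -0.003, "ty": -0.01, "tz": 0, "spin": 0},
    {"claw": 1, "tx": -0.002, "ty": -0.007, "tz": 0.003, "spin": 0},
    {"claw": 1, "tx": 0, "ty": 0, "tz": 0.002, "spin": 0},
    {"claw": 1, "tx": 0, "ty": 0, "tz": 0, "spin": 0},
  ],
)

```text
clock: 11.62
tcp_pos: [0.4685, -0.0901, 0.0243]
tcp_rot: [3.106, -0.018, 1.524]
wrist_force: [0.2, -0.2, 0.3]
grip_width: 0.0853
```

>>> step_arm(
  motion=[
    {"claw": 1, "tx": 0, "ty": -0.001, "tz": 0.005, "spin": 0},
    {"claw": 0, "tx": 0, "ty": 0, "tz": 0, "spin": 0},
    {"claw": 0, "tx": 0, "ty": 0, "tz": 0, "spin": 0},
    {"claw": 0, "tx": 0, "ty": 0, "tz": 0, "spin": 0},
    {"claw": 0, "tx": 0, "ty": 0, "tz": 0, "spin": 0},
    {"claw": 0, "tx": 0, "ty": 0, "tz": 0, "spin": 0},
  ],
)

```text
clock: 12.38
tcp_pos: [0.4697, -0.0902, 0.0213]
tcp_rot: [3.108, -0.019, 1.525]
wrist_force: [0.1, 0.2, -0.5]
grip_width: 0.0324
```

>>> step_arm(
  motion=[
    {"claw": 0, "tx": 0, "ty": 0, "tz": -0.02, "spin": 0},
    {"claw": 0, "tx": 0, "ty": 0, "tz": -0.04, "spin": 0},
    {"claw": 0, "tx": -0.008, "ty": 0.01, "tz": -0.04, "spin": 0},
    {"claw": 0, "tx": -0.008, "ty": 0.03, "tz": -0.005, "spin": 0},
    {"claw": 0, "tx": -0.008, "ty": 0.04, "tz": 0, "spin": 0},
    {"claw": 0, "tx": 0, "ty": 0.03, "tz": 0, "spin": 0},
    {"claw": 0, "tx": 0, "ty": 0.02, "tz": 0, "spin": 0},
    {"claw": 0, "tx": 0, "ty": 0.008, "tz": 0, "spin": 0},
  ],
)

```text
clock: 13.38
tcp_pos: [0.6035, -0.1232, 0.1319]
tcp_rot: [3.113, -0.019, 1.525]
wrist_force: [-0.3, -0.7, -0.9]
grip_width: 0.032
```

>>> step_arm(
  motion=[
    {"claw": 0, "tx": 0, "ty": 0, "tz": 0, "spin": 0},
    {"claw": 0, "tx": 0, "ty": 0, "tz": 0, "spin": 0},
  ],
)

```text
clock: 13.62
tcp_pos: [0.6017, -0.1229, 0.1311]
tcp_rot: [3.116, -0.019, 1.525]
wrist_force: [-0.6, -0.2, -1.3]
grip_width: 0.0324
```

```bash
python3 - <<'E'
from h import *
to(.6094,-.1205,.033,1.52)
E
```

```text
tx 0.0028 ty 0.0076 tz 0.0981 spin 0.005 [ 0.6017 -0.1229  0.1311] [ 3.116 -0.019  1.525] 13.625 0.03236351897812683 [-0.6 -0.2 -1.3]
```

>>> step_arm(
  motion=[
    {"claw": 0, "tx": 0.002, "ty": 0.005, "tz": 0.01, "spin": 0.005},
    {"claw": 0, "tx": 0, "ty": 0, "tz": 0.03, "spin": 0},
    {"claw": 0, "tx": 0, "ty": 0, "tz": 0.025, "spin": 0},
    {"claw": 0, "tx": 0, "ty": 0, "tz": 0.01, "spin": 0},
    {"claw": 0, "tx": 0, "ty": 0, "tz": 0, "spin": 0},
    {"claw": 0, "tx": 0, "ty": 0, "tz": 0, "spin": 0},
  ],
)

```text
clock: 14.38
tcp_pos: [0.6079, -0.119, 0.0536]
tcp_rot: [3.117, -0.02, 1.519]
wrist_force: [0.4, -0.1, -1.3]
grip_width: 0.0324
```

>>> step_arm(
  motion=[
    {"claw": 0, "tx": -0.001, "ty": 0.001, "tz": 0.01, "spin": 0},
    {"claw": 0, "tx": 0, "ty": 0, "tz": 0.006, "spin": 0},
    {"claw": 0, "tx": 0, "ty": 0, "tz": 0.002, "spin": 0},
    {"claw": 0, "tx": 0, "ty": 0, "tz": 0, "spin": 0},
    {"claw": 0, "tx": 0, "ty": 0, "tz": 0, "spin": 0},
  ],
)

```text
clock: 15.0
tcp_pos: [0.6106, -0.1202, 0.0361]
tcp_rot: [3.114, -0.019, 1.519]
wrist_force: [0.3, -0.0, -0.7]
grip_width: 0.0323
```

>>> step_arm(
  motion=[
    {"claw": 0, "tx": 0, "ty": -0.001, "tz": 0.003, "spin": 0},
    {"claw": 0, "tx": 0, "ty": 0, "tz": 0.0, "spin": 0},
    {"claw": 0, "tx": 0, "ty": 0, "tz": 0.001, "spin": 0},
    {"claw": 0, "tx": 0, "ty": 0, "tz": 0, "spin": 0},
  ],
)

```text
clock: 15.5
tcp_pos: [0.6101, -0.1201, 0.0334]
tcp_rot: [3.113, -0.019, 1.519]
wrist_force: [0.9, 0.6, -1.2]
grip_width: 0.0321
```

>>> step_arm(
  motion=[
    {"claw": 1, "tx": 0, "ty": 0, "tz": 0.0005, "spin": 0},
    {"claw": 1, "tx": 0, "ty": 0, "tz": 0, "spin": 0},
    {"claw": 1, "tx": 0, "ty": 0, "tz": 0, "spin": 0},
    {"claw": 1, "tx": 0, "ty": 0, "tz": 0, "spin": 0},
    {"claw": 1, "tx": 0, "ty": 0, "tz": -0.04, "spin": 0},
    {"claw": 1, "tx": 0, "ty": 0, "tz": -0.06, "spin": 0},
    {"claw": 1, "tx": 0, "ty": 0, "tz": -0.04, "spin": 0},
    {"claw": 1, "tx": 0, "ty": 0, "tz": 0, "spin": 0},
  ],
)

```text
clock: 16.5
tcp_pos: [0.6058, -0.1226, 0.1754]
tcp_rot: [3.115, -0.019, 1.519]
wrist_force: [0.9, -0.6, -0.2]
grip_width: 0.0852
```

```bash
python3 - <<'E'
from h import *
to(.4394,-.2346,.13,1.52); snap('scene','s3'); im=cv2.imread('pics/s3.png');cv2.imwrite('pics/s3c.png',cv2.resize(im[150:310,180:340],None,fx=3.5,fy=3.5))
E
```

```text
tx -0.1205 ty -0.1603 tz 0.0454 spin -0.001 [ 0.6058 -0.1226  0.1754] [ 3.115 -0.019  1.519] 16.5 0.08518865440930301 [ 0.9 -0.6 -0.2]
```

View pics/s3c.png

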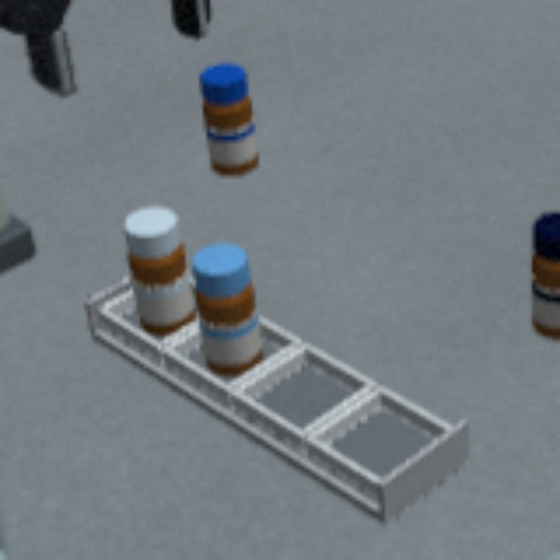

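Palest and light both stand upright in bays 1 and 2. Next is the medium.

>>> step_arm(
  motion=[
    {"claw": 1, "tx": -0.012, "ty": -0.018, "tz": 0, "spin": 0},
    {"claw": 1, "tx": -0.03, "ty": -0.04, "tz": 0, "spin": 0},
    {"claw": 1, "tx": -0.03, "ty": -0.04, "tz": 0, "spin": 0},
    {"claw": 1, "tx": -0.03, "ty": -0.04, "tz": 0, "spin": 0},
    {"claw": 1, "tx": -0.015, "ty": -0.02, "tz": 0.0, "spin": 0},
    {"claw": 1, "tx": -0.004, "ty": -0.006, "tz": 0, "spin": 0},
    {"claw": 1, "tx": 0, "ty": 0, "tz": 0, "spin": 0},
    {"claw": 1, "tx": 0, "ty": 0, "tz": 0, "spin": 0},
  ],
)

```text
clock: 17.55
tcp_pos: [0.4265, -0.2327, 0.1581]
tcp_rot: [3.132, -0.027, 1.524]
wrist_force: [-0.8, -1.2, 0.2]
grip_width: 0.0854
```

```bash
python3 - <<'E'
from h import *
to(.4394,-.2346,.02,1.52)
E
```

```text
tx -0.0013 ty 0.0130 tz 0.1381 spin 0.004 [ 0.4265 -0.2327  0.1581] [ 3.132 -0.027  1.524] 17.55 0.08540799314624023 [-0.8 -1.2  0.2]
```

>>> step_arm(
  motion=[
    {"claw": 1, "tx": -0.001, "ty": 0.008, "tz": 0.02, "spin": 0},
    {"claw": 1, "tx": 0, "ty": 0, "tz": 0.04, "spin": 0},
    {"claw": 1, "tx": 0, "ty": 0, "tz": 0.04, "spin": 0},
    {"claw": 1, "tx": 0, "ty": 0, "tz": 0.02, "spin": 0},
    {"claw": 1, "tx": 0, "ty": 0, "tz": 0.005, "spin": 0},
    {"claw": 1, "tx": 0, "ty": 0, "tz": 0, "spin": 0},
    {"claw": 1, "tx": 0, "ty": 0, "tz": 0, "spin": 0},
  ],
)

```text
clock: 18.42
tcp_pos: [0.4476, -0.2257, 0.0307]
tcp_rot: [3.119, -0.028, 1.536]
wrist_force: [0.6, 0.3, -0.3]
grip_width: 0.0852
```

>>> step_arm(
  motion=[
    {"claw": 1, "tx": -0.006, "ty": -0.005, "tz": 0.003, "spin": 0},
    {"claw": 1, "tx": -0.003, "ty": -0.003, "tz": 0.004, "spin": 0.015},
    {"claw": 1, "tx": 0, "ty": 0, "tz": 0.003, "spin": 0},
    {"claw": 1, "tx": 0, "ty": 0, "tz": 0, "spin": 0},
    {"claw": 1, "tx": 0, "ty": 0, "tz": 0, "spin": 0},
  ],
)

```text
clock: 19.05
tcp_pos: [0.4396, -0.2358, 0.0212]
tcp_rot: [3.117, -0.027, 1.519]
wrist_force: [0.0, 0.9, 0.4]
grip_width: 0.0855
```

>>> step_arm(
  motion=[
    {"claw": 0, "tx": 0.001, "ty": 0, "tz": 0.001, "spin": 0},
    {"claw": 0, "tx": 0, "ty": 0, "tz": 0, "spin": 0},
    {"claw": 0, "tx": 0, "ty": 0, "tz": 0, "spin": 0},
    {"claw": 0, "tx": 0, "ty": 0, "tz": 0, "spin": 0},
    {"claw": 0, "tx": 0, "ty": 0, "tz": 0, "spin": 0},
    {"claw": 0, "tx": 0, "ty": 0, "tz": 0, "spin": 0},
  ],
)

```text
clock: 19.8
tcp_pos: [0.44, -0.2345, 0.0205]
tcp_rot: [3.117, -0.027, 1.519]
wrist_force: [1.3, 0.5, 1.0]
grip_width: 0.0328
```

>>> step_arm(
  motion=[
    {"claw": 0, "tx": 0, "ty": 0, "tz": -0.02, "spin": 0},
    {"claw": 0, "tx": 0, "ty": 0, "tz": -0.04, "spin": 0},
    {"claw": 0, "tx": 0.01, "ty": 0, "tz": -0.045, "spin": 0},
    {"claw": 0, "tx": 0.03, "ty": 0, "tz": -0.015, "spin": 0},
    {"claw": 0, "tx": 0.045, "ty": 0.01, "tz": 0, "spin": 0},
    {"claw": 0, "tx": 0.045, "ty": 0.02, "tz": 0, "spin": 0},
    {"claw": 0, "tx": 0.045, "ty": 0.03, "tz": 0, "spin": 0},
    {"claw": 0, "tx": 0.035, "ty": 0.03, "tz": 0, "spin": 0},
  ],
)

```text
clock: 20.8
tcp_pos: [0.5376, -0.0317, 0.1505]
tcp_rot: [3.12, -0.025, 1.509]
wrist_force: [0.1, -0.2, -1.8]
grip_width: 0.0323
```

>>> step_arm(
  motion=[
    {"claw": 0, "tx": 0.015, "ty": 0.03, "tz": 0, "spin": 0},
    {"claw": 0, "tx": 0.005, "ty": 0.02, "tz": 0, "spin": 0},
    {"claw": 0, "tx": 0, "ty": 0.01, "tz": 0, "spin": 0},
    {"claw": 0, "tx": 0, "ty": 0, "tz": 0, "spin": 0},
    {"claw": 0, "tx": 0, "ty": 0, "tz": 0, "spin": 0},
  ],
)

```text
clock: 21.42
tcp_pos: [0.5998, -0.01, 0.1507]
tcp_rot: [3.123, -0.027, 1.516]
wrist_force: [-0.4, 0.4, -1.2]
grip_width: 0.0323
```

```bash
python3 - <<'E'
from h import *
to(.6156,.0034,.0325,1.52)
E
```

```text
tx 0.0143 ty 0.0151 tz 0.1182 spin -0.004 [ 0.5998 -0.01    0.1507] [ 3.123 -0.027  1.516] 21.425 0.032295355188169325 [-0.4  0.4 -1.2]
```

>>> step_arm(
  motion=[
    {"claw": 0, "tx": 0.007, "ty": 0.007, "tz": 0, "spin": 0},
    {"claw": 0, "tx": 0.007, "ty": 0.006, "tz": 0.01, "spin": 0},
    {"claw": 0, "tx": 0, "ty": 0, "tz": 0.03, "spin": 0},
    {"claw": 0, "tx": 0, "ty": 0, "tz": 0.03, "spin": 0},
    {"claw": 0, "tx": 0, "ty": 0, "tz": 0.02, "spin": 0},
    {"claw": 0, "tx": 0, "ty": 0, "tz": 0, "spin": 0},
    {"claw": 0, "tx": 0, "ty": 0, "tz": 0, "spin": 0},
  ],
)

```text
clock: 22.3
tcp_pos: [0.6166, 0.0088, 0.0574]
tcp_rot: [3.123, -0.029, 1.517]
wrist_force: [-0.1, 0.3, -0.5]
grip_width: 0.0318
```

>>> step_arm(
  motion=[
    {"claw": 0, "tx": -0.005, "ty": -0.001, "tz": 0.005, "spin": 0},
    {"claw": 0, "tx": 0, "ty": 0, "tz": 0.01, "spin": 0},
    {"claw": 0, "tx": 0, "ty": 0, "tz": 0.005, "spin": 0},
    {"claw": 0, "tx": 0, "ty": 0, "tz": 0, "spin": 0},
    {"claw": 0, "tx": 0, "ty": 0, "tz": 0, "spin": 0},
  ],
)

```text
clock: 22.92
tcp_pos: [0.6171, 0.0038, 0.0378]
tcp_rot: [3.12, -0.029, 1.517]
wrist_force: [-0.7, 1.0, -1.3]
grip_width: 0.0324
```

>>> step_arm(
  motion=[
    {"claw": 0, "tx": 0, "ty": -0.001, "tz": 0.003, "spin": 0},
    {"claw": 0, "tx": 0, "ty": 0, "tz": 0.002, "spin": 0},
    {"claw": 0, "tx": 0, "ty": 0, "tz": 0.0, "spin": 0},
    {"claw": 0, "tx": 0, "ty": 0, "tz": 0, "spin": 0},
  ],
)

```text
clock: 23.42
tcp_pos: [0.6164, 0.0043, 0.0328]
tcp_rot: [3.119, -0.029, 1.517]
wrist_force: [1.5, 0.4, -2.1]
grip_width: 0.0325
```

>>> step_arm(
  motion=[
    {"claw": 1, "tx": 0, "ty": 0, "tz": 0.0005, "spin": 0},
    {"claw": 1, "tx": 0, "ty": 0, "tz": 0, "spin": 0},
    {"claw": 1, "tx": 0, "ty": 0, "tz": 0, "spin": 0},
    {"claw": 1, "tx": 0, "ty": 0, "tz": 0, "spin": 0},
    {"claw": 1, "tx": 0, "ty": 0, "tz": -0.04, "spin": 0},
    {"claw": 1, "tx": 0, "ty": 0, "tz": -0.06, "spin": 0},
    {"claw": 1, "tx": 0, "ty": 0, "tz": -0.04, "spin": 0},
    {"claw": 1, "tx": 0, "ty": 0, "tz": 0, "spin": 0},
  ],
)

```text
clock: 24.42
tcp_pos: [0.6133, 0.0003, 0.176]
tcp_rot: [3.119, -0.029, 1.517]
wrist_force: [0.6, 0.1, -1.0]
grip_width: 0.0855
```

```bash
python3 - <<'E'
from h import *
to(.455,.0678,.13,1.52); snap('scene','s4'); im=cv2.imread('pics/s4.png');cv2.imwrite('pics/s4c.png',cv2.resize(im[170:310,190:360],None,fx=3.5,fy=3.5))
E
```

```text
tx 0.0589 ty -0.1617 tz 0.0460 spin -0.003 [6.133e-01 3.000e-04 1.760e-01] [ 3.119 -0.029  1.517] 24.425 0.08549530702646661 [ 0.6  0.1 -1. ]
```

View pics/s4c.png

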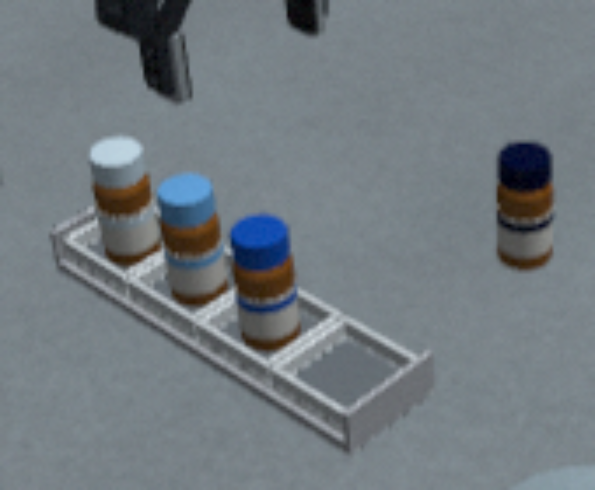

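Three vials stand in order, upright in their bays. The darkest (cap at (525,165) in the crop) is untouched.

>>> step_arm(
  motion=[
    {"claw": 1, "tx": 0.006, "ty": -0.018, "tz": 0, "spin": 0},
    {"claw": 1, "tx": 0.015, "ty": -0.04, "tz": 0, "spin": 0},
    {"claw": 1, "tx": 0.015, "ty": -0.04, "tz": 0, "spin": 0},
    {"claw": 1, "tx": 0.015, "ty": -0.04, "tz": 0, "spin": 0},
    {"claw": 1, "tx": 0.006, "ty": -0.018, "tz": 0.0, "spin": 0},
    {"claw": 1, "tx": 0.002, "ty": -0.006, "tz": 0, "spin": 0},
    {"claw": 1, "tx": 0, "ty": 0, "tz": 0, "spin": 0},
    {"claw": 1, "tx": 0, "ty": 0, "tz": 0, "spin": 0},
  ],
)

```text
clock: 25.48
tcp_pos: [0.4442, 0.0685, 0.1648]
tcp_rot: [3.137, -0.025, 1.516]
wrist_force: [0.9, -0.0, 0.4]
grip_width: 0.0852
```

```bash
python3 - <<'E'
from h import *
to(.455,.0678,.02,1.52)
E
```

```text
tx -0.0001 ty 0.0108 tz 0.1448 spin -0.004 [0.4442 0.0685 0.1648] [ 3.137 -0.025  1.516] 25.475 0.08520924510580426 [ 0.9 -0.   0.4]
```

>>> step_arm(
  motion=[
    {"claw": 1, "tx": 0, "ty": 0.007, "tz": 0.02, "spin": 0},
    {"claw": 1, "tx": 0, "ty": 0, "tz": 0.04, "spin": 0},
    {"claw": 1, "tx": 0, "ty": 0, "tz": 0.04, "spin": 0},
    {"claw": 1, "tx": 0, "ty": 0, "tz": 0.025, "spin": 0},
    {"claw": 1, "tx": 0, "ty": 0, "tz": 0.006, "spin": 0},
    {"claw": 1, "tx": 0, "ty": 0, "tz": 0, "spin": 0},
    {"claw": 1, "tx": 0, "ty": 0, "tz": 0, "spin": 0},
  ],
)

```text
clock: 26.35
tcp_pos: [0.4622, 0.0694, 0.0307]
tcp_rot: [3.124, -0.027, 1.51]
wrist_force: [0.5, 0.7, 1.1]
grip_width: 0.0852
```

>>> step_arm(
  motion=[
    {"claw": 1, "tx": -0.002, "ty": -0.004, "tz": 0.003, "spin": -0.01},
    {"claw": 1, "tx": 0, "ty": -0.003, "tz": 0.004, "spin": 0},
    {"claw": 1, "tx": 0, "ty": 0, "tz": 0.003, "spin": 0},
    {"claw": 1, "tx": 0, "ty": 0, "tz": 0, "spin": 0},
    {"claw": 1, "tx": 0, "ty": 0, "tz": 0, "spin": 0},
  ],
)

```text
clock: 26.98
tcp_pos: [0.4605, 0.0683, 0.0263]
tcp_rot: [3.128, -0.026, 1.521]
wrist_force: [0.6, -0.6, -0.2]
grip_width: 0.0855
```

>>> step_arm(
  motion=[
    {"claw": 1, "tx": 0, "ty": -0.005, "tz": 0.005, "spin": 0},
    {"claw": 1, "tx": 0, "ty": 0, "tz": 0.001, "spin": 0},
    {"claw": 1, "tx": 0, "ty": 0, "tz": 0, "spin": 0},
    {"claw": 1, "tx": 0, "ty": 0, "tz": 0, "spin": 0},
  ],
)

```text
clock: 27.48
tcp_pos: [0.4584, 0.0689, 0.0228]
tcp_rot: [3.132, -0.025, 1.521]
wrist_force: [0.6, 0.3, -0.1]
grip_width: 0.0857
```

>>> step_arm(
  motion=[
    {"claw": 1, "tx": -0.001, "ty": -0.003, "tz": 0.003, "spin": 0},
    {"claw": 1, "tx": 0, "ty": 0, "tz": 0, "spin": 0},
    {"claw": 0, "tx": 0, "ty": 0, "tz": 0, "spin": 0},
    {"claw": 0, "tx": 0, "ty": 0, "tz": 0, "spin": 0},
    {"claw": 0, "tx": 0, "ty": 0, "tz": 0, "spin": 0},
    {"claw": 0, "tx": 0, "ty": 0, "tz": 0, "spin": 0},
    {"claw": 0, "tx": 0, "ty": 0, "tz": 0, "spin": 0},
  ],
)

```text
clock: 28.35
tcp_pos: [0.4571, 0.0684, 0.0215]
tcp_rot: [3.134, -0.024, 1.521]
wrist_force: [0.8, -0.3, -0.3]
grip_width: 0.0324
```

>>> step_arm(
  motion=[
    {"claw": 0, "tx": 0, "ty": 0, "tz": -0.02, "spin": 0},
    {"claw": 0, "tx": 0, "ty": 0, "tz": -0.04, "spin": 0},
    {"claw": 0, "tx": 0.002, "ty": 0.01, "tz": -0.045, "spin": 0},
    {"claw": 0, "tx": 0.002, "ty": 0.03, "tz": -0.01, "spin": 0},
    {"claw": 0, "tx": 0.001, "ty": 0.04, "tz": 0, "spin": 0},
    {"claw": 0, "tx": 0, "ty": 0.04, "tz": 0, "spin": 0},
    {"claw": 0, "tx": 0, "ty": 0.03, "tz": 0, "spin": 0},
    {"claw": 0, "tx": 0, "ty": 0.01, "tz": 0, "spin": 0},
  ],
)

```text
clock: 29.35
tcp_pos: [0.6173, 0.0614, 0.1394]
tcp_rot: [3.141, -0.022, 1.522]
wrist_force: [-0.4, 0.4, -1.1]
grip_width: 0.0324
```

>>> step_arm(
  motion=[
    {"claw": 0, "tx": 0, "ty": 0, "tz": 0, "spin": 0},
    {"claw": 0, "tx": 0, "ty": 0, "tz": 0, "spin": 0},
  ],
)

```text
clock: 29.6
tcp_pos: [0.615, 0.0614, 0.1385]
tcp_rot: [-3.139, -0.021, 1.522]
wrist_force: [0.5, 0.2, 0.3]
grip_width: 0.0325
```

```bash
python3 - <<'E'
from h import *
to(.6187,.0653,.0335,1.52)
E
```

```text
tx 0.0041 ty 0.0035 tz 0.1050 spin 0.002 [0.615  0.0614 0.1385] [-3.139 -0.021  1.522] 29.6 0.03246702938737098 [0.5 0.2 0.3]
```

>>> step_arm(
  motion=[
    {"claw": 0, "tx": 0.004, "ty": 0.003, "tz": 0.01, "spin": 0},
    {"claw": 0, "tx": 0, "ty": 0, "tz": 0.03, "spin": 0},
    {"claw": 0, "tx": 0, "ty": 0, "tz": 0.03, "spin": 0},
    {"claw": 0, "tx": 0, "ty": 0, "tz": 0.015, "spin": 0},
    {"claw": 0, "tx": 0, "ty": 0, "tz": 0, "spin": 0},
    {"claw": 0, "tx": 0, "ty": 0, "tz": 0, "spin": 0},
  ],
)

```text
clock: 30.35
tcp_pos: [0.6155, 0.0698, 0.0511]
tcp_rot: [-3.137, -0.022, 1.526]
wrist_force: [0.6, 0.5, -0.1]
grip_width: 0.0327
```

>>> step_arm(
  motion=[
    {"claw": 0, "tx": -0.005, "ty": 0.002, "tz": 0.002, "spin": 0.005},
    {"claw": 0, "tx": 0, "ty": 0, "tz": 0.008, "spin": 0},
    {"claw": 0, "tx": 0, "ty": 0, "tz": 0.004, "spin": 0},
    {"claw": 0, "tx": 0, "ty": 0, "tz": 0, "spin": 0},
    {"claw": 0, "tx": 0, "ty": 0, "tz": 0, "spin": 0},
  ],
)

```text
clock: 30.98
tcp_pos: [0.6189, 0.0646, 0.0381]
tcp_rot: [-3.141, -0.022, 1.52]
wrist_force: [0.1, 0.2, -0.7]
grip_width: 0.0325
```

>>> step_arm(
  motion=[
    {"claw": 0, "tx": 0, "ty": 0, "tz": 0.003, "spin": 0},
    {"claw": 0, "tx": 0, "ty": 0, "tz": 0.002, "spin": 0},
    {"claw": 0, "tx": 0, "ty": 0, "tz": 0, "spin": 0},
    {"claw": 0, "tx": 0, "ty": 0, "tz": 0, "spin": 0},
  ],
)

```text
clock: 31.48
tcp_pos: [0.6191, 0.0648, 0.0336]
tcp_rot: [-3.142, -0.022, 1.52]
wrist_force: [-0.6, -0.3, -0.3]
grip_width: 0.0321
```

>>> step_arm(
  motion=[
    {"claw": 1, "tx": 0, "ty": 0, "tz": 0.0005, "spin": 0},
    {"claw": 1, "tx": 0, "ty": 0, "tz": 0, "spin": 0},
    {"claw": 1, "tx": 0, "ty": 0, "tz": 0, "spin": 0},
    {"claw": 1, "tx": 0, "ty": 0, "tz": 0, "spin": 0},
    {"claw": 1, "tx": 0, "ty": 0, "tz": -0.04, "spin": 0},
    {"claw": 1, "tx": 0, "ty": 0, "tz": -0.06, "spin": 0},
    {"claw": 1, "tx": 0, "ty": 0, "tz": -0.05, "spin": 0},
    {"claw": 1, "tx": 0, "ty": 0, "tz": -0.02, "spin": 0},
  ],
)

```text
clock: 32.48
tcp_pos: [0.6178, 0.061, 0.2054]
tcp_rot: [-3.137, -0.022, 1.521]
wrist_force: [1.1, -0.5, -1.5]
grip_width: 0.0856
```

>>> step_arm(
  motion=[
    {"claw": 1, "tx": 0, "ty": -0.02, "tz": 0, "spin": 0},
    {"claw": 1, "tx": 0, "ty": -0.04, "tz": 0, "spin": 0},
    {"claw": 1, "tx": 0, "ty": -0.05, "tz": 0, "spin": 0},
    {"claw": 1, "tx": 0, "ty": -0.04, "tz": 0, "spin": 0},
    {"claw": 1, "tx": 0, "ty": -0.02, "tz": 0, "spin": 0},
    {"claw": 1, "tx": 0, "ty": 0, "tz": 0, "spin": 0},
    {"claw": 1, "tx": 0, "ty": 0, "tz": 0, "spin": 0},
  ],
)

```text
clock: 33.35
tcp_pos: [0.446, 0.07, 0.2088]
tcp_rot: [3.137, -0.024, 1.52]
wrist_force: [1.0, 0.0, -0.2]
grip_width: 0.0856
```

```bash
python3 - <<'E'
from h import *
d=snap('scene','s5'); t=snap('top','t5'); P=cloud(t)
for n,u,v in(('pale',.6094,-.1205),('light',.6124,-.0586),('med',.6156,.0034),('dark',.6187,.0653)):
    m=(np.hypot(P[...,0]-u,P[...,1]-v)<.025)&(P[...,2]>.078); Q=P[m]
    print(n,len(Q),np.round([*(Q[:,:2].min(0)+Q[:,:2].max(0))/2,np.median(Q[:,2]),*np.ptp(Q[:,:2],axis=0)],4) if len(Q) else '')
a=cv2.resize(cv2.imread('pics/s5.png')[170:310,180:360],None,fx=3.5,fy=3.5); b=cv2.resize(cv2.imread('pics/t5.png')[150:300,90:450],(630,262)); 
cv2.imwrite('pics/f.png',cv2.resize(np.vstack([a,b]),None,fx=.79,fy=.79))
E
```

```text
pale 208 [ 0.6076 -0.1187  0.0847  0.0298  0.0301]
light 209 [ 0.6111 -0.0573  0.0849  0.031   0.0307]
med 206 [0.6153 0.0046 0.0847 0.0311 0.0295]
dark 201 [0.6173 0.0636 0.0849 0.0312 0.0296]
```

View pics/f.png

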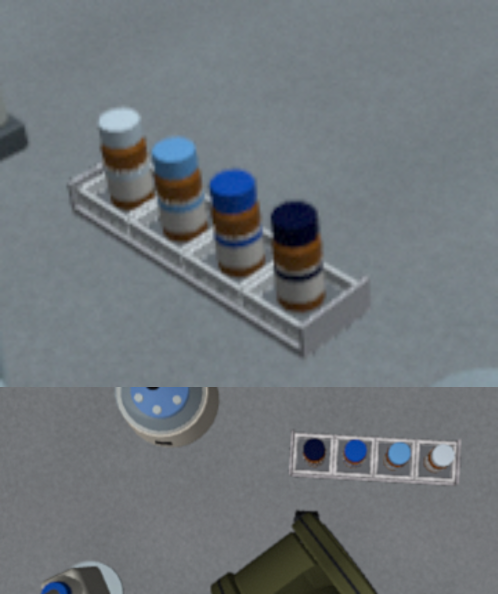

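The final picture shows all four vials upright in shade order, palest by the photometer. The cap tops read 0.085 m, which matches the bench reading of 0.073 plus the 12 mm bay floor. Handing in now.

```bash
python3 -c "
from h import *
print(robot.close_job())"
```

```text
the job is handed in; nothing more can be done
None
```

All four vials stand in the rack in shade order: palest in the bay nearest the photometer, then light, medium and darkest. I placed them one at a time, with the jaws across the row, and handed the job in at about 33 s.

- **Position:** in the last pictures every vial stands upright. The cap centres are about 1–2.5 mm from the bay centres I measured, against the 14 mm allowed.
- **Height:** the cap tops read 0.085 m, which matches the vials sitting flat on the bay floors.
- **Forces:** the wrist force stayed under about 3 N in every reading.
- **Clear of the work:** the gripper was open and held clear of everything at hand-in. The wash bottle was never approached and looked unmoved in its dish; I did not measure its position again.
- **Disagreements:** my two estimates of the rack's angle differed by about 1° (2.5° and 3.4°), so I used a value between them. The tool tilted by up to about 0.04 rad during the moves, with no visible effect on the vials.

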